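# Free the sprung hook of the gauge locker and swing its door open

### The job

Open the gauge locker on the assembly bench: with closed fingertips reach down through the slot in its top, press the yellow pad of the sprung hook down by feel until the hook is clear, and keep it down while you push the door out past its keeper. Then swing the door wide open, well past 60 degrees, and leave it standing open with the pad let go. Be gentle: never bear on hook or door with more than about 20 N, do not fling the door, and leave everything else where it is.

Things in the scene. Friction and masses are not known exactly. Their poses are not given: they have to be found in the camera images.
- locker: grey steel gauge locker fixed on the bench, 150 deep x 260 wide x 190 mm high, blue-framed clear door on its front. Origin: centre of its underside, on the bench. Its x axis points out of the front (door) side, which faces away from the robot; y runs along its width towards the door's hinge; z up. Place and yaw (up to 0.25 rad) vary
- slot (a point): centre of the slot in the front edge of the locker's top, level with the top face and the door's top edge (190 mm above the bench). Axes as the locker's. It is 36 mm wide in x, from its rear edge (x = -18 mm, in the 12 mm thick top plate) to the shut door's inner face (x = +18 mm), and 76 mm long in y. The hook's yellow pad is seen below, centred in it
- over_pad (a point): point on the door, level with its top edge, straight above the centre of the hook's yellow pad (30 mm in x, 44 mm in y; it rides on the door's inner face and moves out with it). At rest the pad's top is 12 mm below this point. It is sprung straight up: about 2 N starts it down, and the spring adds 0.35 N per mm (8.5 N at most)
- keeper_edge (a point): lower edge of the top plate at the slot's rear, 12 mm below the top. Hidden behind it is the keeper, whose height is set by hand and unknown: the hook's barb gets under its lip only at a depth of the pad between 3 and 16 mm below rest; 2 mm beyond that point the hook lands on its rigid floor (felt as a hard stop). Not clear, the door has 3 mm play; 25 mm out at the slot it is free and the pad may rise
- door (a joint): opening angle of the door, rad: 0 shut, grows as it swings out to the locker's +x (anticlockwise from above), stop at 1.75. Its upright hinge axis is 25 mm in +x and 190 mm in +y of the slot's centre (locker axes). Light friction: about 1 N at the slot moves it, and it stays where it is left
- door_leaf: the door: 14 mm thick, 256 mm wide, 190 mm high, with the hook on its inner face and a small bar handle outside by its free edge. Origin on the hinge axis at bench height; at 0 rad its axes are the locker's, the leaf runs along -y, its inner face at x = -7 mm
- ring_gauge: bystander: steel ring gauge, 56 mm across, 22 mm high, lying loose on the locker's floor. Origin: on its axis or centre, at its underside
- plug_gauge: bystander: upright brass plug, 30 mm diameter, 60 mm high, loose on the locker's floor. Origin: on its axis or centre, at its underside
- setting_block: bystander: brass block 25 x 50 x 12 mm lying loose on the hinge side of the locker's top, away from the slot. Origin: on its axis or centre, at its underside
- driver: bystander: screwdriver lying on the bench. Origin: about its middle, at its underside
- parts_bin: bystander: small open blue bin 150 x 100 x 70 mm on the bench. Origin: on its axis or centre, at its underside
- lube_can: bystander: aluminium can, 60 mm diameter, 130 mm high, upright on the bench. Origin: on its axis or centre, at its underside
- spanner: bystander: steel spanner lying on the bench. Origin: about its middle, at its underside

How it is judged (in metres and radians):
On the way, in this order (a step that is already met when the one before it is completed fails the run):
1. the fingers press the hook down while the door is still shut (contact force between the fingers and door_leaf above 2 N and value of joint door below 0.06 rad), for 0.1 s.
2. the door is pushed out past the keeper (beyond 0.2 rad) (value of joint door above 0.2 rad), for 0.05 s.
At the end, for the whole second after the job is handed in: the door stands open by more than 1.05 rad (60 degrees) and is at rest (value of joint door above 1.05 rad and velocity of joint door between -0.05 and 0.05 rad/s); the robot touches nothing.
It fails at once if the fingers bear on the door or its hook with more than 22 N (contact force between the fingers and door_leaf above 22 N).
It fails at once if the arm or hand bears on the door with more than 22 N (contact force between the arm and door_leaf above 22 N).
It fails at once if the door is flung (faster than 3 rad/s) (velocity of joint door above 3 rad/s).
It fails at once if something else on or in the locker or on the bench is moved by more than 20 mm (distance of any of ring_gauge, plug_gauge, setting_block, driver, parts_bin, lube_can, spanner from where it was at the start of the episode above 0.02 m).
It also fails if it takes over 61 s, if anything falls off the work surface, if the arm or the gripper's body presses on something with over 40 N, if the wrist force passes 120 N, or if a joint passes its speed limit or range.

### The arm

A 7-joint arm with a two-finger parallel gripper is mounted at the origin on the work surface. World frame = base frame: x ahead of the robot, y to its left, z up, the work surface at z = 0. Lengths are in m, angles in degrees, forces in N, time in s.
With the tool pointing down it reaches from about 0.4 to 0.85 m from the base axis. Payload 10.4 kg.
Tool frame: the origin (TCP) lies midway between the tips of the shut fingers; the grasp point (between the pads) lies 19 mm behind it (env.hold_point_z is the distance from the TCP to the grasp point, in m); y points along the fingers, z is the direction in which the jaws open and shut, and the axes are right-handed (so a half turn about y gives the same grasp; the last joint's range is limited). The gripper opens to 87 mm and grips with 3 to 60 N. Pads are 19 mm wide; open, the fingers measure 117 mm over their backs; the gripper's body (75 mm by 190 mm) begins 51 mm behind the grasp point.
Start: joints at [-74.633, 19.034, -3.707, 83.658, 1.238, 77.344, -5.071], TCP at [0.179, 0.599, 0.223] pointing down, gripper open.
Joint ranges: [-148.97, 148.97], [-28.65, 121.19], [-84.17, 76.75], [9.2, 138.47], [-72.65, 252.65], [3.7, 117.97], [-149.18, 149.18]. Speed limits (degrees/s): [127.2, 127.2, 159.86, 159.86, 180, 180, 180].

### API

Orientations are given as [roll, pitch, yaw] about the fixed x, y, z axes, in that order (R = Rz(yaw) Ry(pitch) Rx(roll)).
In Python, from plant import env gives the robot as it stands.
- The arm moves only by the tool carry_out, never from a script. Its argument "deltas" is a list that holds one entry, the list of rows, each a list of 5 numbers: the closure in counts, from 0 (fully open) to 255 (shut), then the shift along the tool's x, y, z in cm, then the turn about the tool's y in rad. In form: [[[hand, tx, ty, tz, yaw], ...]]. A call has 1 to 8 rows; each row shifts and turns the pose as measured when the row begins, along the tool's axes as they then stand; what a row does not reach is not made up. A row lasts 1/10 s, in which the tool goes at most 50 mm and 8.59 degrees, less where a joint would pass 70% of its speed; a pose out of reach is approached as far as the arm can. A call with a gripper value outside its range is refused whole. The fingers move at their own pace and stop on an object; "grip_force" is the grip in N (left out, the last holds). Time passes only in rows, so rows that do not move let the fingers close. It gives the time, the measured TCP pose, the force and the opening at its end, in the units of the state.
- env.state(): the state, without advancing time (a new reading comes with each control period).
- env.snapshot(name): name is "scene" or "top"; returns a dict with "pixels" (480x640x3 uint8, red, green, blue), "z_map" (480x640 float32, m along the optical axis (not along the pixel's ray), 0 where there is no reading), "mtx" (3x3 intrinsics, pixels), "eye" and "attitude" of the camera in the world. Camera axes: x right, y up, looking along -z (the intrinsics and any distortion apply to the point x, -y, -z); pixel columns grow to the right and rows downward; lengths in m; the calibration is good to about 2 mm. A picture is of the moment at which its call begins.
- env.job_done(): hands the job in, once; it reports no verdict.
The state is a dict: "time": time; "joint_pos": joint angles; "joint_velocities": joint speeds; "joint_torque": joint torques, N m; "position": TCP position; "tool_rot": TCP orientation; "ft_force": force on the tool from outside, world axes, zero at the start; "ft_torque": the same for the moment, N m; "width": finger opening in m.
Only numpy, scipy, OpenCV 4.12 (cv2) and the standard library are available. Lean on these libraries where they do the work, as an engineer would, in place of code of your own. Each camera call takes 0.05 s, during which the arm holds its last target.

## Working session

There is one attempt and no reset: what is moved stays moved. The work goes in short steps, Python scripts to look and compute and a tool call to move; the robot and the scene stay as the last step left them, time stands still between calls to the robot, and variables do not carry over. Pictures are saved under pics/ and viewed, and the job is handed in when it is done.

Besides the shell and the picture viewer there is one more tool, called after "Request:" as name([rows], argument=value, ...), one row to a line, values as JSON. carry_out: Moves the arm, as the interface text tells. Its arguments: {"type":"object","properties":{"deltas":{"type":"array"},"grip_force":{"type":"number"}},"required":["deltas"]}

```bash
mkdir -p pics; ls; python3 - <<'E'
from plant import env
import cv2,numpy as np,pickle
print(env.state())
for n in ("scene","top"):
    s=env.snapshot(n); cv2.imwrite(f"pics/{n}0.png",s["pixels"][:,:,::-1]); pickle.dump(s,open(f"{n}0.pkl","wb"))
    print(n,s["mtx"],s["eye"],s["attitude"],[k for k in s])
E
```

```text
pics
{'time': 0.0, 'joint_pos': array([-74.63443245,  19.07255005,  -3.70896881,  83.70524992,
         1.23934651,  77.34302265,  -5.07208121]), 'joint_velocities': array([-0.06374883, -0.03112442,  0.02476341, -0.02795779, -0.02350979,
       -0.02527331,  0.00049661]), 'joint_torque': array([ 1.90905416e-05, -6.23269272e+01,  2.43314670e-02, -3.89875460e+01,
       -6.13906025e-02,  4.00910480e-02,  1.49965249e-04]), 'position': array([0.17907376, 0.59839917, 0.22175405]), 'tool_rot': array([-9.00807512e+01, -4.79275361e-03, -1.66584494e+01]), 'ft_force': array([-0.40367351, -0.17991329,  0.7719941 ]), 'ft_torque': array([-0.00644395,  0.00809094, -0.01746508]), 'width': 0.0872106420153947}
scene [[465.53898712   0.         311.07126404]
 [  0.         465.53898712 235.39569591]
 [  0.           0.           1.        ]] [0.87783773 0.26507114 1.0246641 ] [ 27.59645187  -0.13246519 126.21169205] ['pixels', 'z_map', 'mtx', 'eye', 'attitude']
top [[488.23313923   0.         323.81199313]
 [  0.         488.23313923 250.81415909]
 [  0.           0.           1.        ]] [ 0.34977455 -0.01344281  1.41824722] [  6.942874    -0.38338667 -91.48178581] ['pixels', 'z_map', 'mtx', 'eye', 'attitude']
```

View pics/scene0.png

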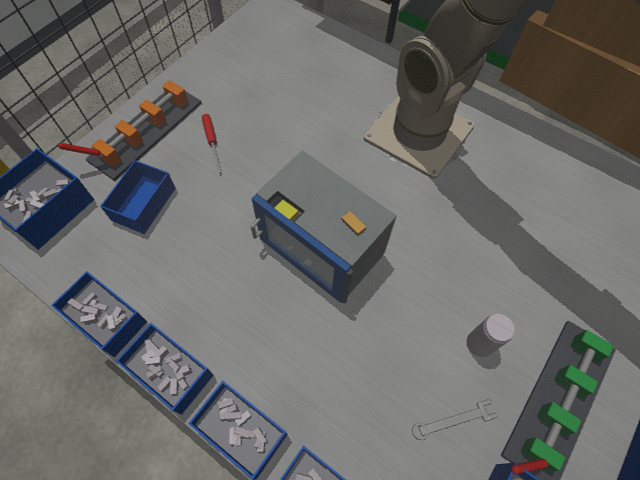

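View pics/top0.png

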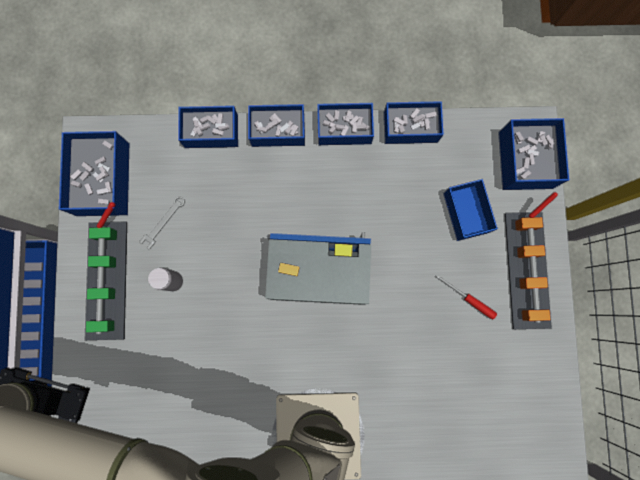

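```bash
cat > h.py <<'E'
import cv2,numpy as np,pickle
from scipy.spatial.transform import Rotation as Ro
def rays(s,uv):
    uv=np.atleast_2d(np.asarray(uv,float)); K=s["mtx"]
    d=np.c_[(uv[:,0]-K[0,2])/K[0,0],-(uv[:,1]-K[1,2])/K[1,1],-np.ones(len(uv))]
    return Ro.from_euler('xyz',s["attitude"],degrees=True).apply(d)
def onz(s,uv,z):
    d=rays(s,uv); e=s["eye"]; return e+d*((z-e[2])/d[:,2])[:,None]
def cloud(s):
    h,w=s["z_map"].shape; v,u=np.mgrid[:h,:w]
    d=rays(s,np.c_[u.ravel(),v.ravel()]); return (s["eye"]+d*s["z_map"].reshape(-1,1)).reshape(h,w,3)
E
python3 - <<'E'
from h import *
for n in ("scene","top"):
    s=pickle.load(open(n+"0.pkl","rb")); P=cloud(s); hsv=cv2.cvtColor(s["pixels"],cv2.COLOR_RGB2HSV)
    y=cv2.inRange(hsv,(27,150,120),(33,255,255)); 
    nn,l,st,c=cv2.connectedComponentsWithStats(y)
    for i in range(1,nn):
        if st[i,4]>40:
            m=l==i; print(n,"yel",st[i],c[i],"onz",onz(s,c[i],.178),"cloud",np.median(P[m],0))
            r=cv2.minAreaRect(np.argwhere(m)[:,::-1].astype(np.float32)); print(onz(s,cv2.boxPoints(r),.178)[:,:2].round(4).tolist())
    m=((P[...,2]>.178)&(P[...,2]<.198)&(abs(P[...,0]-.45)<.2)&(abs(P[...,1])<.25)&(s["z_map"]>0)).astype(np.uint8)
    nn,l,st,c=cv2.connectedComponentsWithStats(m); i=1+st[1:,4].argmax(); m=l==i
    r=cv2.minAreaRect(onz(s,np.argwhere(m)[:,::-1],.19)[:,:2].astype(np.float32)); print(n,"top rect",r,cv2.boxPoints(r).tolist())
    b=cv2.inRange(hsv,(100,120,60),(125,255,255))>0
    b&=m
    q=onz(s,np.argwhere(b)[:,::-1],.19)[:,:2].astype(np.float32); r=cv2.minAreaRect(q); print(n,"door top",len(q),r,cv2.boxPoints(r).tolist())
E
```

```text
scene yel [275 200  22  19 209] [285.77033493 208.76555024] onz [[ 0.49999382 -0.07548645  0.178     ]] cloud [ 0.49987272 -0.07560871  0.17748603]
[[0.5109, -0.0965], [0.4848, -0.0983], [0.4889, -0.0549], [0.5146, -0.0535]]
scene top rect ((0.4570675492286682, -0.006990537047386169), (0.2695830762386322, 0.1709081381559372), 85.68144989013672) [[0.36170607805252075, -0.13496454060077667], [0.5321289896965027, -0.1478341966867447], [0.5524290204048157, 0.12098346650600433], [0.38200610876083374, 0.13385312259197235]]
scene door top 782 ((0.5306829214096069, -0.0173427015542984), (0.2545071244239807, 0.015148844569921494), 85.54788208007812) [[0.5132532119750977, -0.14362432062625885], [0.5283563137054443, -0.14480026066303253], [0.5481126308441162, 0.10893891751766205], [0.5330095291137695, 0.11011485755443573]]
top top rect ((0.45685404539108276, -0.0079813152551651), (0.26450127363204956, 0.16622474789619446), 85.57948303222656) [[0.36379557847976685, -0.1334325522184372], [0.5295258164405823, -0.14624451100826263], [0.5499125123023987, 0.117469921708107], [0.38418227434158325, 0.13028188049793243]]
top door top 520 ((0.5304821729660034, -0.016456738114356995), (0.2544831931591034, 0.014108939096331596), 85.68246459960938) [[0.513868510723114, -0.14280615746974945], [0.5279373526573181, -0.1438683420419693], [0.5470958352088928, 0.10989268124103546], [0.5330269932746887, 0.11095486581325531]]
```

Locker yaw ≈ −4.4°, and the slot centre is ≈ (0.500, −0.0755). In the top view the yellow pad is at about (343,250), with the hinge end on the left. In the scene view the pad is at (286,209). First move: close, lift and turn.

Request:
carry_out([
  [[255,0,-1,0,-0.07],[255,0,-1,0,-0.07],[255,0,-1,0,-0.07],[255,0,0,0,0],[255,0,0,0,0]],
], grip_force=20)

```text
time: 0.6
position: [0.1788, 0.5972, 0.2496]
tool_rot: [-90.4, 0.1, -4.3]
ft_force: [0.0, 0.1, -1.2]
width: 0.0547
```

```bash
cat >> h.py <<'E'
YAW=-4.4; S=np.array([0.5005,-0.0755])
def rel(p,rot):
    # vector from TCP to target in tool axes
    return Ro.from_euler('xyz',rot,degrees=True)
def slotframe(pos):
    a=np.radians(YAW); d=np.asarray(pos[:2])-S
    return np.array([np.cos(a)*d[0]+np.sin(a)*d[1],-np.sin(a)*d[0]+np.cos(a)*d[1],pos[2]-.19])*1000
def report(env):
    st=env.state(); R=Ro.from_euler('xyz',st["tool_rot"],degrees=True)
    print("t",round(st["time"],2),"pos",st["position"].round(4),"rot",st["tool_rot"].round(2),"w",round(st["width"],4))
    print("slot mm",slotframe(st["position"]).round(1),"to slot (tool cm)",(R.inv().apply(np.r_[S,.21]-st["position"])*100).round(2))
    print("F",st["ft_force"].round(2),"F locker",(Ro.from_euler('z',-YAW,degrees=True).apply(st["ft_force"])).round(2))
E
python3 - <<'E'
from h import *; from plant import env
report(env)
s=pickle.load(open("top0.pkl","rb"));hsv=cv2.cvtColor(s["pixels"],cv2.COLOR_RGB2HSV)
print(hsv[250,343]); m=cv2.inRange(hsv,(26,150,120),(34,255,255)); m[:,:320]=0;m[:,365:]=0
q=np.argwhere(m)[:,::-1].astype(np.float32); print(len(q)); 
if len(q): print(onz(s,cv2.boxPoints(cv2.minAreaRect(q)),.178)[:,:2],onz(s,q.mean(0),.178))
E
```

```text
t 0.6 pos [0.1788 0.5972 0.2496] rot [-9.038e+01  6.000e-02 -4.320e+00] w 0.0547
slot mm [-372.4  646.    59.6] to slot (tool cm) [ 37.15   4.35 -64.63]
F [ 0.02  0.07 -1.18] F locker [ 0.02  0.07 -1.18]
[ 31 148 205]
65
[[ 0.51741623 -0.05477581]
 [ 0.51639234 -0.09580104]
 [ 0.48801927 -0.09487587]
 [ 0.48904662 -0.0539633 ]] [[ 0.50706051 -0.07281553  0.178     ]]
```

Request:
carry_out([
  [[255,1.2,0,-2.0,0],[255,2.0,0,-3.5,0],[255,2.0,0,-3.5,0],[255,2.0,0,-3.5,0],[255,2.0,0,-3.5,0],[255,2.0,0,-3.5,0],[255,2.0,0,-3.5,0],[255,2.0,0,-3.5,0]],
])

```text
time: 1.4
position: [0.308, 0.3125, 0.2436]
tool_rot: [-90.8, 0.4, -4.8]
ft_force: [1.3, 0.1, 0.3]
width: 0.0009
```

```bash
python3 - <<'E'
from h import *; from plant import env
report(env)
E
```

```text
t 1.4 pos [0.308  0.3125 0.2436] rot [-90.75   0.39  -4.77] w 0.0009
slot mm [-221.7  372.    53.6] to slot (tool cm) [ 22.43   3.7  -37.02]
F [1.28 0.09 0.35] F locker [1.27 0.19 0.35]
```

Request:
carry_out([
  [[255,2.1,-0.2,-3.4,0],[255,2.1,-0.1,-3.4,0],[255,2.1,-0.1,-3.4,0],[255,2.1,-0.1,-3.4,0],[255,2.1,-0.1,-3.4,0],[255,2.1,-0.1,-3.4,0],[255,2.1,-0.1,-3.4,0],[255,2.1,-0.1,-3.4,0]],
])

```text
time: 2.2
position: [0.4523, 0.0121, 0.2509]
tool_rot: [-90.8, 0.6, -5.7]
ft_force: [0.6, 0.3, 0.2]
width: 0.0004
```

```bash
python3 - <<'E'
from h import *; from plant import env
report(env)
E
```

```text
t 2.2 pos [0.4523 0.0121 0.2509] rot [-90.75   0.57  -5.7 ] w 0.0004
slot mm [-54.8  83.7  60.9] to slot (tool cm) [ 5.71  4.14 -8.19]
F [0.6  0.32 0.21] F locker [0.57 0.36 0.21]
```

Request:
carry_out([
  [[255,1.9,0,-2.7,-0.01],[255,1.9,0,-2.7,-0.01],[255,1.0,0,-1.4,0],[255,0.5,0,-0.6,0],[255,0,0,0,0],[255,0,0,0,0]],
])

```text
time: 2.8
position: [0.4986, -0.0749, 0.2486]
tool_rot: [-90.9, 0.7, -5.5]
ft_force: [0.2, 0.6, -0.3]
width: 0.0
```

```bash
python3 - <<'E'
from h import *; from plant import env
report(env)
E
```

```text
t 2.8 pos [ 0.4986 -0.0749  0.2486] rot [-90.86   0.72  -5.52] w 0.0
slot mm [-1.9  0.4 58.6] to slot (tool cm) [0.24 3.86 0.02]
F [ 0.22  0.58 -0.35] F locker [ 0.17  0.59 -0.35]
```

Request:
carry_out([
  [[255,0.1,1.0,0,-0.02],[255,0.1,1.2,0,0],[255,0.1,1.0,0,0],[255,0,0.6,0,0],[255,0,0.2,0,0],[255,0,0,0,0],[255,0,0,0,0]],
])

```text
time: 3.5
position: [0.4998, -0.0719, 0.2038]
tool_rot: [-90.8, 0.9, -4.0]
ft_force: [-0.1, 0.6, 0.4]
width: 0.0006
```

```bash
python3 - <<'E'
from h import *; from plant import env
report(env)
s=env.snapshot("scene");im=s["pixels"][150:330,200:430,::-1]; cv2.imwrite("pics/s1.png",cv2.resize(im,None,fx=3,fy=3,interpolation=cv2.INTER_CUBIC))
E
```

```text
t 3.5 pos [ 0.4998 -0.0719  0.2038] rot [-90.76   0.86  -4.01] w 0.0006
slot mm [-1.   3.5 13.8] to slot (tool cm) [ 0.09 -0.62 -0.36]
F [-0.06  0.63  0.41] F locker [-0.11  0.62  0.41]
```

View pics/s1.png

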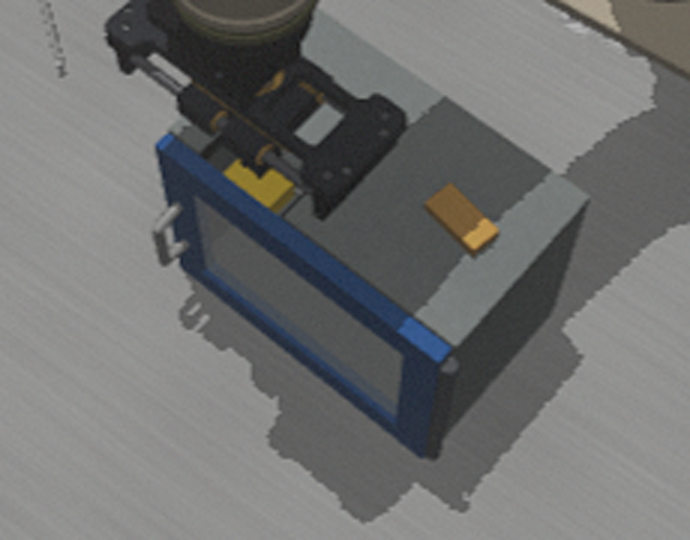

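The picture shows the closed fingertips just above the slot at about (255,165) in the crop. The yellow pad is visible in front of them and the block is clear. Next I descend towards the pad at z ≈ 0.178.

Request:
carry_out([
  [[255,0.1,0.4,-0.2,0],[255,0,0.5,-0.1,0],[255,0,0.5,-0.1,0],[255,0,0.4,0,0],[255,0,0,0,0]],
])

```text
time: 4.05
position: [0.5007, -0.0769, 0.1849]
tool_rot: [-90.7, 0.8, -4.0]
ft_force: [0.7, 0.1, 0.4]
width: 0.0005
```

```bash
python3 - <<'E'
from h import *; from plant import env
report(env)
E
```

```text
t 4.05 pos [ 0.5007 -0.0769  0.1849] rot [-90.75   0.78  -4.03] w 0.0005
slot mm [ 0.3 -1.4 -5.1] to slot (tool cm) [-0.06 -2.51  0.1 ]
F [0.73 0.14 0.36] F locker [0.72 0.2  0.36]
```

Request:
carry_out([
  [[255,0,0.2,0,0],[255,0,0.2,0,0],[255,0,0.2,0,0]],
])

```text
time: 4.35
position: [0.5007, -0.0769, 0.1787]
tool_rot: [-90.7, 0.8, -4.0]
ft_force: [1.3, 0.3, 0.6]
width: 0.0001
```

Request:
carry_out([
  [[255,0,0.2,0,0],[255,0,0.2,0,0]],
])

```text
time: 4.55
position: [0.5009, -0.0769, 0.1748]
tool_rot: [-90.7, 0.7, -4.0]
ft_force: [-0.3, -0.2, 2.9]
width: 0.0005
```

Request:
carry_out([
  [[255,0,0.2,0,0],[255,0,0.2,0,0]],
])

```text
time: 4.75
position: [0.5013, -0.077, 0.171]
tool_rot: [-90.7, 0.7, -4.0]
ft_force: [-0.7, 0.8, 4.2]
width: 0.0004
```

Request:
carry_out([
  [[255,0,0.1,0,0]],
])

```text
time: 4.85
position: [0.5015, -0.077, 0.17]
tool_rot: [-90.7, 0.6, -4.0]
ft_force: [-1.1, -0.6, 5.1]
width: 0.0005
```

Request:
carry_out([
  [[255,0,0.1,0,0]],
])

```text
time: 4.95
position: [0.5016, -0.0771, 0.1692]
tool_rot: [-90.7, 0.6, -4.0]
ft_force: [-1.1, -0.2, 5.0]
width: -0.0
```

Request:
carry_out([
  [[255,0,0.1,0,0]],
])

```text
time: 5.05
position: [0.502, -0.0772, 0.1687]
tool_rot: [-90.7, 0.6, -4.0]
ft_force: [-4.8, 1.0, 15.5]
width: 0.0005
```

Request:
carry_out([
  [[255,0,0.1,0,0]],
])

```text
time: 5.15
position: [0.5021, -0.0772, 0.1687]
tool_rot: [-90.7, 0.6, -4.0]
ft_force: [-7.0, 0.5, 18.1]
width: 0.0005
```

Hard stop at z ≈ 0.1687, a depth of about 9.3 mm. I'll ease off slightly, since the hook stays clear within 2 mm of the floor.

Request:
carry_out([
  [[255,0,-0.06,0,0]],
])

```text
time: 5.25
position: [0.5022, -0.0772, 0.1697]
tool_rot: [-90.7, 0.5, -4.0]
ft_force: [0.3, -0.6, 5.2]
width: 0.0006
```

Request:
carry_out([
  [[255,0.1,0,0,0]],
])

```text
time: 5.35
position: [0.5034, -0.0774, 0.1701]
tool_rot: [-90.6, 0.5, -4.0]
ft_force: [-0.8, -1.4, 5.2]
width: 0.0004
```

Request:
carry_out([
  [[255,0.1,0.07,0,0]],
])

```text
time: 5.45
position: [0.5046, -0.0775, 0.1696]
tool_rot: [-90.6, 0.5, -4.0]
ft_force: [-0.9, -0.8, 5.4]
width: 0.0006
```

Request:
carry_out([
  [[255,0.15,0.04,0,0]],
])

```text
time: 5.55
position: [0.5062, -0.0778, 0.1692]
tool_rot: [-90.6, 0.5, -4.0]
ft_force: [-0.6, 0.2, 5.0]
width: 0.0006
```

Request:
carry_out([
  [[255,0.15,0.02,0,0]],
])

```text
time: 5.65
position: [0.5077, -0.078, 0.169]
tool_rot: [-90.6, 0.5, -4.1]
ft_force: [-1.9, -0.6, 7.4]
width: 0.0007
```

Request:
carry_out([
  [[255,0.15,0.0,0,0]],
])

```text
time: 5.75
position: [0.5093, -0.0782, 0.1691]
tool_rot: [-90.6, 0.5, -4.1]
ft_force: [-1.2, -1.6, 6.1]
width: 0.0007
```

Request:
carry_out([
  [[255,0.15,0.02,0,0]],
])

```text
time: 5.85
position: [0.5108, -0.0784, 0.169]
tool_rot: [-90.6, 0.5, -4.1]
ft_force: [-3.4, 0.1, 8.2]
width: 0.0005
```

Request:
carry_out([
  [[255,0.15,0.02,0,0]],
])

```text
time: 5.95
position: [0.5123, -0.0786, 0.1689]
tool_rot: [-90.6, 0.5, -4.1]
ft_force: [-3.5, 0.2, 8.7]
width: 0.0004
```

Request:
carry_out([
  [[255,0.15,0.02,0,0]],
])

```text
time: 6.05
position: [0.5138, -0.0787, 0.1689]
tool_rot: [-90.6, 0.5, -4.1]
ft_force: [-2.7, 0.0, 9.1]
width: 0.0003
```

Request:
carry_out([
  [[255,0.2,0.0,0,0],[255,0.2,0.02,0,0]],
])

```text
time: 6.25
position: [0.5179, -0.0792, 0.169]
tool_rot: [-90.6, 0.6, -4.1]
ft_force: [-2.4, -0.1, 7.9]
width: 0.0007
```

Request:
carry_out([
  [[255,0.2,0.0,0,0],[255,0.2,0.02,0,0]],
])

```text
time: 6.45
position: [0.5221, -0.0795, 0.1689]
tool_rot: [-90.6, 0.6, -4.1]
ft_force: [-1.4, -0.1, 5.8]
width: 0.0001
```

```bash
python3 - <<'E'
from h import *; from plant import env
report(env)
s=env.snapshot("scene");im=s["pixels"][150:330,200:430,::-1]; cv2.imwrite("pics/s2.png",cv2.resize(im,None,fx=3,fy=3,interpolation=cv2.INTER_CUBIC))
E
```

```text
t 6.45 pos [ 0.5221 -0.0795  0.1689] rot [-90.62   0.59  -4.08] w 0.0001
slot mm [ 21.9  -2.3 -21.1] to slot (tool cm) [-2.23 -4.09  0.2 ]
F [-1.42 -0.14  5.83] F locker [-1.41 -0.25  5.83]
```

View pics/s2.png

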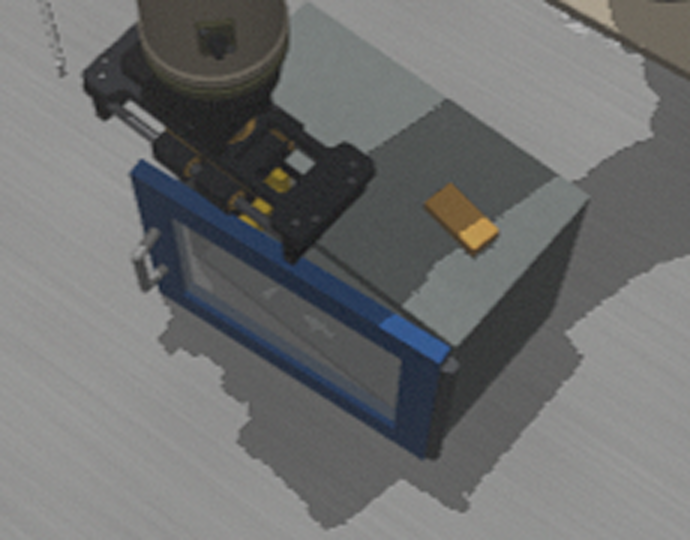

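The door's free edge (135,165 in the crop) has moved out with the finger, and the wedge-shaped gap shows along the locker top. It's past the keeper, at about 13 mm so far. I continue pressed down to beyond 30 mm, turning with the door.

Request:
carry_out([
  [[255,0.3,0.02,0,-0.015],[255,0.3,0.01,0,-0.015],[255,0.3,0.01,0,-0.015]],
])

```text
time: 6.8
position: [0.5319, -0.0801, 0.1683]
tool_rot: [-90.6, 0.6, -1.4]
ft_force: [-0.8, -0.2, 5.2]
width: 0.0005
```

Request:
carry_out([
  [[255,0.3,0.01,0,-0.015],[255,0.3,0.01,0,-0.015],[255,0.3,0.01,0,-0.015]],
])

```text
time: 7.1
position: [0.5416, -0.0803, 0.1679]
tool_rot: [-90.6, 0.6, 1.3]
ft_force: [-0.2, 0.6, 5.6]
width: 0.0006
```

```bash
cat >> h.py <<'E'
def door(pos,rot):
    # door angle if finger front face (9.5 mm from tcp along tool x) touches the leaf's inner face; hinge-frame
    p=slotframe(pos)[:2]-np.array([25,190]); y=np.radians(rot[2]-YAW)
    best=[]
    for sx in(9.5,):
        for sz in(-15,15):
            q=p+np.array([np.cos(y)*sx-np.sin(y)*sz,np.sin(y)*sx+np.cos(y)*sz])
            r=np.hypot(*q); ang=np.arctan2(q[0],-q[1])  # direction angle from -y towards +x
            best.append(ang+np.arcsin(7/r))
    return max(best)
E
python3 - <<'E'
from h import *; from plant import env
report(env); st=env.state(); print(door(st["position"],st["tool_rot"]))
E
```

```text
t 7.1 pos [ 0.5416 -0.0803  0.1679] rot [-90.59   0.62   1.27] w 0.0006
slot mm [ 41.4  -1.6 -22.1] to slot (tool cm) [-4.15 -4.18  0.53]
F [-0.22  0.57  5.55] F locker [-0.26  0.55  5.55]
0.17722346096642153
```

Request:
carry_out([
  [[255,0.6,-0.3,0,-0.06],[255,0.7,-0.4,0,-0.06],[255,0.8,-0.4,-0.05,-0.06],[255,0.9,-0.2,-0.05,-0.06]],
])

```text
time: 7.5
position: [0.5715, -0.0779, 0.1793]
tool_rot: [-90.4, 0.9, 15.4]
ft_force: [1.2, -0.0, -0.7]
width: 0.0002
```

```bash
python3 - <<'E'
from h import *; from plant import env
report(env); st=env.state(); print(door(st["position"],st["tool_rot"]))
E
```

```text
t 7.5 pos [ 0.5715 -0.0779  0.1793] rot [-90.39   0.92  15.45] w 0.0002
slot mm [ 71.    3.1 -10.7] to slot (tool cm) [-6.83 -2.97  2.1 ]
F [ 1.2  -0.03 -0.75] F locker [ 1.2   0.06 -0.75]
0.32835611985628066
```

Request:
carry_out([
  [[255,1.1,0,-0.05,-0.055],[255,1.1,0,-0.05,-0.055],[255,1.1,0,-0.05,-0.055],[255,1.1,0,-0.05,-0.055]],
])

```text
time: 7.9
position: [0.6138, -0.0655, 0.1767]
tool_rot: [-90.1, 1.2, 28.5]
ft_force: [-1.2, -0.6, 4.3]
width: 0.0005
```

```bash
python3 - <<'E'
from h import *; from plant import env
report(env); st=env.state(); print(door(st["position"],st["tool_rot"]))
s=env.snapshot("scene");im=s["pixels"][150:330,200:430,::-1]; cv2.imwrite("pics/s3.png",cv2.resize(im,None,fx=3,fy=3,interpolation=cv2.INTER_CUBIC))
E
```

```text
t 7.9 pos [ 0.6138 -0.0655  0.1767] rot [-90.13   1.21  28.51] w 0.0005
slot mm [112.2  18.7 -13.3] to slot (tool cm) [-10.5   -3.12   4.52]
F [-1.19 -0.58  4.28] F locker [-1.15 -0.67  4.28]
0.5579473452799484
```

View pics/s3.png

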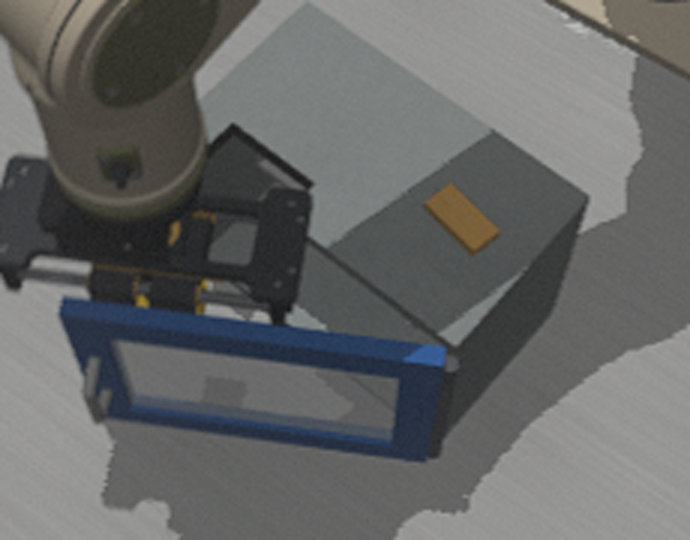

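The door is about 32° open, held parallel to the gripper. Its leaf runs from (65,310) to (445,360) in the crop. Continuing.

Request:
carry_out([
  [[255,1.1,-0.1,-0.05,-0.065],[255,1.1,-0.1,-0.05,-0.065],[255,1.1,-0.1,-0.05,-0.065],[255,1.1,-0.1,-0.05,-0.065]],
])

```text
time: 8.35
position: [0.6515, -0.044, 0.1769]
tool_rot: [-89.8, 1.5, 43.7]
ft_force: [0.2, -2.2, 1.1]
width: 0.0002
```

Request:
carry_out([
  [[255,1.1,-0.08,-0.05,-0.065],[255,1.1,-0.08,-0.05,-0.065],[255,1.1,-0.08,-0.05,-0.065]],
])

```text
time: 8.65
position: [0.6755, -0.0232, 0.1768]
tool_rot: [-89.6, 1.7, 55.0]
ft_force: [0.5, -3.0, -0.1]
width: 0.0006
```

```bash
python3 - <<'E'
from h import *; from plant import env
report(env); st=env.state(); print(door(st["position"],st["tool_rot"]),st["joint_pos"].round(0))
E
```

```text
t 8.65 pos [ 0.6755 -0.0232  0.1768] rot [-89.63   1.67  54.98] w 0.0006
slot mm [170.5  65.5 -13.2] to slot (tool cm) [-14.41  -2.82  11.35]
F [ 0.46 -2.98 -0.09] F locker [ 0.69 -2.93 -0.09]
0.9555628412866735 [-16.  29.  20.  78.  -9.  76. 149.]
```

Joint 7 is near its limit (149.0 of 149.18), so I turn the wrist back and finish the swing without following the door's angle.

Request:
carry_out([
  [[255,0.2,-0.06,0.05,0.06],[255,0.4,-0.06,0.1,0.06]],
])

```text
time: 8.85
position: [0.6783, -0.0174, 0.177]
tool_rot: [-89.8, 1.7, 48.0]
ft_force: [1.2, -2.2, 2.2]
width: 0.0003
```

```bash
python3 - <<'E'
from h import *; from plant import env
report(env); st=env.state(); print(door(st["position"],st["tool_rot"]),st["joint_pos"].round(1))
E
```

```text
t 8.85 pos [ 0.6783 -0.0174  0.177 ] rot [-89.82   1.72  47.98] w 0.0003
slot mm [172.8  71.5 -13. ] to slot (tool cm) [-16.31  -2.78   9.33]
F [ 1.2  -2.22  2.18] F locker [ 1.37 -2.12  2.18]
0.9880494722191278 [-17.6  29.   21.3  77.8  -9.2  76.3 141.5]
```

Request:
carry_out([
  [[255,0.9,-0.12,0.1,0],[255,0.9,-0.1,0.15,0],[255,0.9,-0.1,0.2,0]],
])

```text
time: 9.15
position: [0.6932, 0.0048, 0.1781]
tool_rot: [-89.8, 1.9, 47.8]
ft_force: [0.8, -2.3, -0.3]
width: 0.0006
```

Request:
carry_out([
  [[255,0.9,-0.08,0.25,0],[255,0.85,-0.08,0.3,0],[255,0.8,-0.08,0.3,0]],
])

```text
time: 9.45
position: [0.7052, 0.032, 0.1792]
tool_rot: [-89.8, 1.9, 47.9]
ft_force: [1.2, -2.1, -1.8]
width: 0.0004
```

```bash
python3 - <<'E'
from h import *; from plant import env
report(env); st=env.state(); print(door(st["position"],st["tool_rot"]),st["joint_pos"].round(1))
E
```

```text
t 9.45 pos [0.7052 0.032  0.1792] rot [-89.83   1.92  47.93] w 0.0004
slot mm [195.8 122.9 -10.8] to slot (tool cm) [-21.78  -2.33   8.  ]
F [ 1.22 -2.06 -1.78] F locker [ 1.37 -1.96 -1.78]
1.314271581457337 [-20.1  32.7  20.5  72.1  -9.9  78.5 137.6]
```

Request:
carry_out([
  [[255,0.4,0,0.15,0],[255,0.1,0,0,0],[255,0,0,0,0],[255,-0.5,0,-0.1,0],[255,-1.0,-0.3,-0.3,0],[255,-0.5,-1.5,0,0],[255,0,-2,0,0],[255,0,-2,0,0]],
])

```text
time: 10.25
position: [0.6953, 0.0202, 0.2385]
tool_rot: [-89.5, 2.1, 48.0]
ft_force: [0.2, 0.1, 0.0]
width: 0.0005
```

Request:
carry_out([
  [[255,0,-2,0,0],[255,0,-1,0,0],[255,0,0,0,0],[255,0,0,0,0],[255,0,0,0,0],[255,0,0,0,0]],
])

```text
time: 10.85
position: [0.6957, 0.0177, 0.2748]
tool_rot: [-89.7, 1.9, 47.8]
ft_force: [-0.2, 0.4, 0.3]
width: 0.0005
```

```bash
python3 - <<'E'
from h import *; from plant import env
report(env)
for n in ("scene","top"):
    s=env.snapshot(n); cv2.imwrite(f"pics/{n}4.png",s["pixels"][:,:,::-1])
    P=cloud(s); hsv=cv2.cvtColor(s["pixels"],cv2.COLOR_RGB2HSV)
    b=(cv2.inRange(hsv,(100,120,40),(125,255,255))>0)&(abs(P[...,2]-.19)<.008)&(P[...,0]<.85)&(P[...,0]>.45)&(abs(P[...,1])<.3)
    q=P[b][:,:2].astype(np.float32); print(n,len(q))
    if len(q)>20:
        vx,vy,x,y=cv2.fitLine(q,cv2.DIST_HUBER,0,.01,.01).ravel(); a=np.degrees(np.arctan2(vy,vx)); print("leaf dir",a,"open deg",(a+90-YAW)%180, q.min(0),q.max(0))
E
```

```text
t 10.85 pos [0.6957 0.0177 0.2748] rot [-89.67   1.9   47.78] w 0.0005
slot mm [187.5 107.9  84.8] to slot (tool cm) [-19.79   7.18   8.15]
F [-0.23  0.43  0.29] F locker [-0.26  0.41  0.29]
scene 898
leaf dir -16.225607 open deg 78.17439 [0.541748   0.03545005] [0.78879315 0.11553368]
top 0
```

View pics/scene4.png

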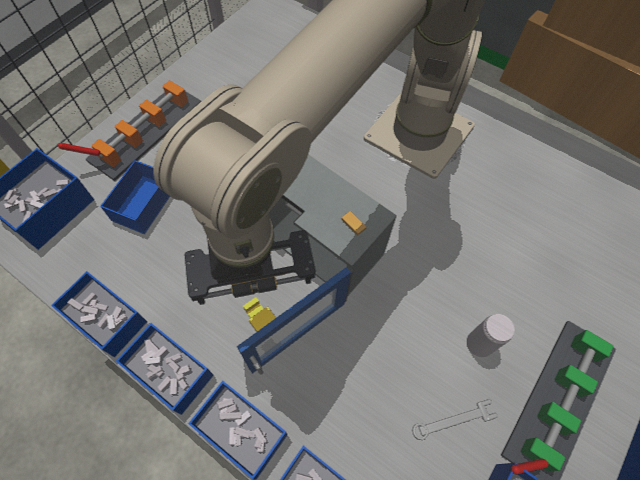

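View pics/top4.png

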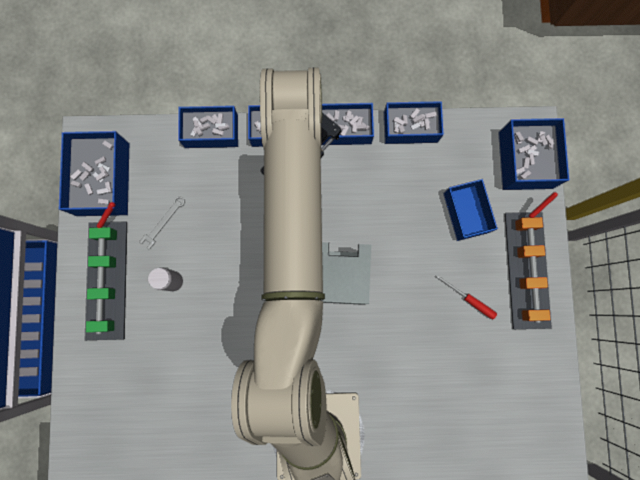

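The door stands at about 78°, its leaf running from (245,355) to (350,280) in the scene view. The gripper is clear above it with TCP z at 0.275, wrist force is near zero, and the block, bin, can, spanner and driver are where they were. Handing in.

```bash
python3 - <<'E'
from plant import env
print(env.job_done()); print(env.state()["time"])
E
```

```text
the job is handed in; nothing more can be done
None
the job is handed in; nothing more can be done
```

The locker door is open and standing at about 78° (1.36 rad), with the pad let go and the gripper clear. I handed the job in at about 11 s of robot time, and no verdict was reported.

- **What I did:** I located the locker at about −4.4° yaw and reached down through the slot with closed fingertips. I pressed the pad until it met the hard stop about 9 mm below rest, then eased off about 1 mm. I kept it down while pushing the door out past the keeper, to about 33 mm by my estimate, then let the pad rise and swung the door open.
- **Forces:** The highest I read was about 18 N vertical (about 19 N in total), for a moment at the hard stop. While moving the door, the readings after each call stayed under about 10 N. Readings came only at the end of each call, so a shorter peak could have gone unseen.
- **Wrist limit:** Late in the swing the last joint came to about 149.0° of its 149.18° limit. I turned the wrist back and finished without following the door's angle.
- **Last checks:** The block, bin, can, spanner and driver looked unmoved in the scene picture. Wrist force read under 1 N.
- **Not checked:** The door angle was measured from the scene camera only, because the arm hid the door from the top camera. I did not check the ring and plug gauges inside the locker by camera, but the fingers only worked at the slot and on the door.

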